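# Return four bench tools to their cut-outs in the tool tray

## Robot

A 6-joint arm with a two-finger parallel gripper is mounted at the origin on a cart in front of the work surface, level with it; the furniture and walls round the work are solid. World frame = base frame: x ahead of the robot, y to its left, z up, the work surface at z = 0. Lengths are in m, angles in rad, forces in N, time in s.
With the tool pointing down it reaches from about 0.3 to 0.875 m from the base axis. Payload 6.4 kg.
Tool frame: the origin (TCP) lies between the finger pads; the fingertips stand 17 mm ahead of it and the grasp point (between the pads) lies 2 mm behind it (env.tcp_to_tips is the z of the fingertips in the tool frame, in m); z points along the fingers, y is the line along which they close (so a half turn about z gives the same grasp; the last joint's range is limited). The gripper opens to 88 mm and grips with 3 to 60 N. Pads are 18 mm wide; open, the fingers measure 123 mm over their backs; the gripper's body (75 mm by 187 mm) begins 45 mm behind the grasp point.
Start: joints at [-1.439, 0.181, 1.607, -0, 1.354, -0.206], TCP at [0.191, -0.543, 0.256] pointing down, gripper open.
Joint ranges: [-2.99, 2.99], [-0.89, 2.07], [0.3, 2.58], [-1.14, 4.28], [0, 2.63], [-3.12, 3.12]. Speed limits (rad/s): [2.57, 2.57, 3.01, 3.14, 3.14, 3.14].

## Interface

Orientations are given as a unit quaternion [w, x, y, z].
In Python, from bench import env gives the robot as it stands.
- The arm moves only by the shell command python3 -m inch 'ROWS' [FORCE]. ROWS is JSON, a list of rows, each a list of 5 numbers: the gripper's target within -1 to 1 (shut at 1, half-way at 0, fully open at -1), then the shift along the tool's x, y, z in cm, then the turn about the tool's z in degrees. A call has 1 to 20 rows; each row shifts and turns the commanded pose from where the row before left it, along the tool's axes as they then stand; what a row does not reach is not made up. A row lasts 1/12 s, in which the tool goes at most 41.7 mm and 7.16 degrees, less where a joint would pass 70% of its speed; a pose out of reach is approached as far as the arm can. A call is refused whole if a number of a shift passes 4.17 or a number of a turn 7.16, either way. A call with a gripper value outside its range is refused whole. The fingers move at their own pace and stop on an object; FORCE is the grip in N (left out, the last holds). Time passes only in rows, so rows that do not move let the fingers close. It gives the time, the measured TCP pose, the force, the opening and the grip force at its end, in the units of the state.
- env.read_state(): the state, without advancing time (a new reading comes with each control period).
- env.read_camera(name): name is "side" or "top"; returns the picture (400x640x3 uint8, blue, green, red); there is no depth.
- env.camera_params(name): a dict with "fx", "fy", "cx", "cy" (pixels), "origin" and "rotation" of the camera in the world. Camera axes: x right, y up, looking along -z (the intrinsics and any distortion apply to the point x, -y, -z); pixel columns grow to the right and rows downward; lengths in m; the calibration is good to about 2 mm. A picture is of the moment at which its call begins. camera_params takes no time and is no camera call.
- env.job_done(): hands the job in; it is judged then, once.
The state is a dict: "time": time; "qpos": joint angles; "joint_velocities": joint speeds; "effort": joint torques, N m; "ee_pos": TCP position; "orientation": TCP orientation; "ft_force": force on the tool from outside, world axes, zero at the start; "moment": the same for the moment, N m; "finger_gap": finger opening in m; "grip_force": force on a finger pad.
Only numpy, scipy, OpenCV 4.12 (cv2) and the standard library are available. Lean on these libraries where they do the work, as an engineer would, in place of code of your own. Each camera call takes 0.05 s, during which the arm holds its last target. There are 200 camera calls.

## Task

The repair is done, and before the unit is closed every tool must be accounted for in the tool tray: put the side cutters, the screwdriver, the tweezers and the box of fuses back, each in the light grey insert whose cut-out has its shape, lying level and fully down on the floor of the cut-out. Leave the reel of solder and the bottle where they are.

Things in the scene. Friction and masses are not known exactly. Their poses are not given: they have to be found in the camera images.
- cutters_grip (a point): Side cutters with black handles, lying flat on a 2 mm mat, 125 mm long, 11 thick. This point: half-way up between the handles, where these are 41 mm wide overall and nearly parallel (grasp here over the outside of both). y points to the handle ends, 40 mm away; the jaw tips lie 84 mm away towards -y; z up.
- driver_grip (a point): Screwdriver with a red handle, lying flat: 142 mm long. This point: on the handle's axis, 9 mm above the 2 mm mat it lies on, where the handle is 19 mm thick and straight (grasp across it here). y points to the handle's end, 37 mm away; the blade's tip lies 105 mm away towards -y; the blade is 5 mm thick; z up (the handle may roll).
- tweezers_grip (a point): Steel tweezers lying flat on a 2 mm mat: 124 mm long along y, 11 mm wide at the middle, 8.5 mm high. This point is the middle, half-way up (the place to grasp, across both arms); z up.
- fuses_grip (a point): Small yellow box of fuses: 30 mm (x) by 52 mm (y) by 22 mm high. It stands on a 2 mm mat. This point is its centre; z up. Grasp it across the 30 mm. (A magnifier lamp hangs 0.54 m above the bench, from 0.52 m ahead of the robot, 0.14 to 0.34 m to its left: lift things there only moderately.)
- cutout_cutters (a point): Light grey plastic insert 68 mm wide (y), 188 long (x, away from the robot), 20 high, fixed in the tray, top 35 mm above the bench. Tapering cut-out, 51 mm wide at -x (handles), 23 at +x (jaws). This point: where the grip point of the cutters lies when seated, 5.5 mm above the cut-out's floor, which is 9 below the top. A finger channel 40 mm wide, 16 deep, crosses the insert at this point. Fits only jaws to +x; 5 mm free all round.
- cutout_driver (a point): Light grey plastic insert 68 mm wide (y), 188 long (x, away from the robot), 20 high, fixed in the tray, top 35 mm above the bench. Cut-out 29 mm wide at -x (handle), then a slot 15 wide (blade). This point: where the grip point of the driver lies when seated, 9 mm above the cut-out's floor, which is 12 below the top. A finger channel 40 mm wide, 16 deep, crosses the insert at this point. Fits only blade to +x; 4 mm free all round.
- cutout_tweezers (a point): Light grey plastic insert 68 mm wide (y), 188 long (x, away from the robot), 20 high, fixed in the tray, top 35 mm above the bench. A slim slot 134 mm long, 17 to 21 wide. This point: where the grip point of the tweezers lies when seated, 4.2 mm above the cut-out's floor, which is 7 below the top. A finger channel 40 mm wide, 16 deep, crosses the insert at this point. Tweezers lie along x, either way; 4 mm free all round.
- cutout_fuses (a point): Light grey plastic insert 68 mm wide (y), 188 long (x, away from the robot), 20 high, fixed in the tray, top 35 mm above the bench. A rectangle 65 mm (x) by 43. This point: where the grip point of the box lies when seated, 11 mm above the cut-out's floor, which is 11 below the top. A finger channel 40 mm wide, 16 deep, crosses the insert at this point. The box's long side lies along x, either way; 6 mm free all round.
- spool: Reel of solder wire standing on its flange, 57 mm across, 36 mm high, to be left alone. Origin at the middle of its underside.
- bottle: White dispenser bottle with a red tip, 59 mm across, 151 mm high, standing, to be left alone. Origin at the middle of its underside.

How it is judged:
At the end, for the whole second after the job is handed in: Side cutters, screwdriver, tweezers and box of fuses each rest in their own cut-out: grip point within 10 mm (level) and 3 mm (height) of its point, y axis level to 0.04 rad and within 0.17 rad (box 0.3) of the insert's x; reel and bottle not moved more than 20 mm (horizontal distance between cutters_grip and cutout_cutters below 0.01 m and z of cutters_grip in the frame of cutout_cutters between -0.003 and 0.003 m and angle between cutters_grip's own y axis and vertical between 1.531 and 1.611 rad and angle between the y axis of cutters_grip and the x axis of cutout_cutters, either way round below 0.17 rad and horizontal distance between driver_grip and cutout_driver below 0.01 m and z of driver_grip in the frame of cutout_driver between -0.003 and 0.003 m and angle between driver_grip's own y axis and vertical between 1.531 and 1.611 rad and angle between the y axis of driver_grip and the x axis of cutout_driver, either way round below 0.17 rad and horizontal distance between tweezers_grip and cutout_tweezers below 0.01 m and z of tweezers_grip in the frame of cutout_tweezers between -0.003 and 0.003 m and angle between tweezers_grip's own y axis and vertical between 1.531 and 1.611 rad and angle between the y axis of tweezers_grip and the x axis of cutout_tweezers, either way round below 0.17 rad and horizontal distance between fuses_grip and cutout_fuses below 0.01 m and z of fuses_grip in the frame of cutout_fuses between -0.003 and 0.003 m and angle between fuses_grip's own y axis and vertical between 1.531 and 1.611 rad and angle between the y axis of fuses_grip and the x axis of cutout_fuses, either way round below 0.3 rad); the robot touches nothing.
It fails at once if the reel of solder is pushed away or knocked over (moved more than 20 mm) (distance of spool from where it was at the start of the episode above 0.02 m).
It fails at once if the bottle is pushed away or knocked over (moved more than 20 mm) (distance of bottle from where it was at the start of the episode above 0.02 m).
It also fails if it takes over 102 s, if anything falls off the work surface, if the arm or the gripper's body presses on something with over 40 N, if the wrist force passes 120 N, or if a joint passes its speed limit or range.

## Working session

There is one attempt and no reset: what is moved stays moved. The work goes in short steps, Python scripts to look and compute and a shell command to move; the robot and the scene stay as the last step left them, time stands still between calls to the robot, and variables do not carry over. Pictures are saved under pics/ and viewed, at most 14 in all, crops included, and the job is handed in when it is done.

```bash
mkdir -p pics; ls
cat > h.py <<'E'
import numpy as np, cv2
from bench import env
def ray(name,u,v,z):
    p=env.camera_params(name); R=np.array(p["rotation"]); R=R if R.shape==(3,3) else None
    o=np.array(p["origin"]); d=R@np.array([(u-p["cx"])/p["fx"],-(v-p["cy"])/p["fy"],-1.])
    return o+d*(z-o[2])/d[2]
def proj(name,P):
    p=env.camera_params(name); R=np.array(p["rotation"]); c=R.T@(np.array(P)-np.array(p["origin"]))
    return p["cx"]+p["fx"]*c[0]/-c[2], p["cy"]+p["fy"]*c[1]/c[2]
E
python3 - <<'E'
from h import *
for n in("top","side"):
    cv2.imwrite(f"pics/{n}0.png",env.read_camera(n)); print(n,env.camera_params(n))
print(env.read_state(), env.tcp_to_tips)
E
```

```text
pics
top {'fx': 375.10531613019293, 'fy': 375.10531613019293, 'cx': 324.11473404110546, 'cy': 203.6851231551414, 'origin': array([ 0.50172599, -0.0028434 ,  1.04164635]), 'rotation': array([-0.70522458, -0.03687692,  0.02400691,  0.70761717])}
side {'fx': 470.4693143288177, 'fy': 470.4693143288177, 'cx': 324.59620594757274, 'cy': 200.06922812022714, 'origin': array([0.30825678, 0.64807443, 1.12447358]), 'rotation': array([-0.17153648, -0.05623808,  0.27636806,  0.94394555])}
{'time': 0.1, 'qpos': array([-1.43930292e+00,  1.81460669e-01,  1.60787282e+00, -2.63106186e-05,
        1.35379263e+00, -2.06285629e-01]), 'joint_velocities': array([-0.0009855 ,  0.00106089, -0.00358593,  0.00029935,  0.00196564,
        0.00053964]), 'effort': array([ 5.43057558e-04, -4.34815192e+01, -3.42694008e+01,  7.04226410e-02,
        3.40316200e-02, -5.24436234e-05]), 'ee_pos': array([ 0.19050865, -0.54205619,  0.25492063]), 'orientation': array([-7.66681057e-04,  9.85771266e-01,  1.68090523e-01,  1.58306745e-05]), 'ft_force': array([-0.60310666, -0.49857329,  0.59746724]), 'moment': array([-0.04830758, -0.04130011,  0.00130927]), 'grip_force': 0.0, 'finger_gap': 0.08816225329253485} 0.017
```

```bash
sed -i 's/R=np.array(p\["rotation"\]); R=R if R.shape==(3,3) else None/R=rot(p)/; s/R=np.array(p\["rotation"\]); c=/R=rot(p); c=/' h.py; sed -i '2a from scipy.spatial.transform import Rotation\ndef rot(p):\n    w,x,y,z=p["rotation"]; return Rotation.from_quat([x,y,z,w]).as_matrix()' h.py; cat h.py
```

```text
import numpy as np, cv2
from bench import env
from scipy.spatial.transform import Rotation
def rot(p):
    w,x,y,z=p["rotation"]; return Rotation.from_quat([x,y,z,w]).as_matrix()
def ray(name,u,v,z):
    p=env.camera_params(name); R=rot(p)
    o=np.array(p["origin"]); d=R@np.array([(u-p["cx"])/p["fx"],-(v-p["cy"])/p["fy"],-1.])
    return o+d*(z-o[2])/d[2]
def proj(name,P):
    p=env.camera_params(name); R=rot(p); c=R.T@(np.array(P)-np.array(p["origin"]))
    return p["cx"]+p["fx"]*c[0]/-c[2], p["cy"]+p["fy"]*c[1]/c[2]
```

View pics/top0.png

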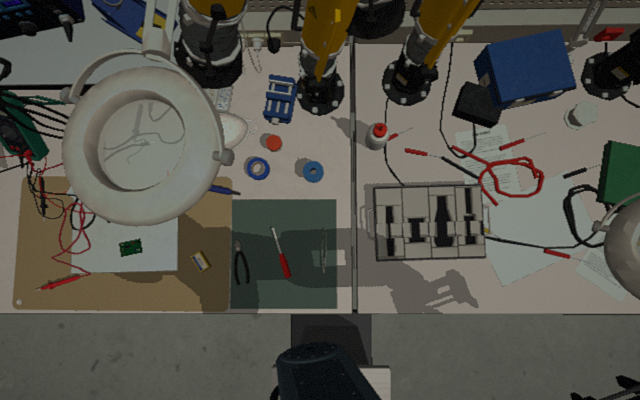

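View pics/side0.png

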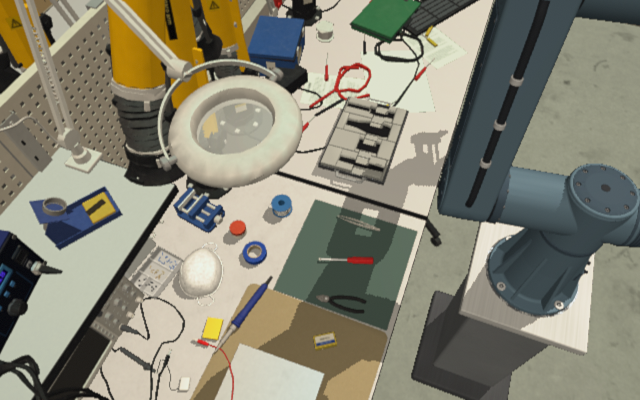

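The top view (up = +x, left = +y) shows the box at about (200,261), the cutters at (241,265), the driver at (281,255) and the tweezers at (323,250). The tray is at (430,222). The reel is at (313,171) and the bottle at (378,135). I'll zoom in next.

Run:
```python
from h import *
t=cv2.imread("pics/top0.png"); s=cv2.imread("pics/side0.png")
g=lambda a:np.clip(255*(a/255.)**.6,0,255).astype(np.uint8)
a=cv2.resize(g(t[215:311,180:345]),None,fx=4.8,fy=4.8,interpolation=cv2.INTER_CUBIC)
cv2.imwrite("pics/a.png",a)
b=cv2.resize(g(t[175:267,365:495]),None,fx=6,fy=6,interpolation=cv2.INTER_CUBIC)
cv2.imwrite("pics/b.png",b)
for n,u,v in[("box",200,261),("tray",430,222),("spool",313,171),("bottle",378,135)]: print(n,ray("top",u,v,.02))
print(proj("side",ray("top",200,261,.02)))
```

```text
box [0.43520476 0.35307926 0.02      ]
tray [ 0.53898718 -0.27107476  0.02      ]
spool [0.68053815 0.04606356 0.02      ]
bottle [ 0.78036824 -0.13416284  0.02      ]
(np.float64(323.98644845091087), np.float64(339.9651484322112))
```

View pics/a.png

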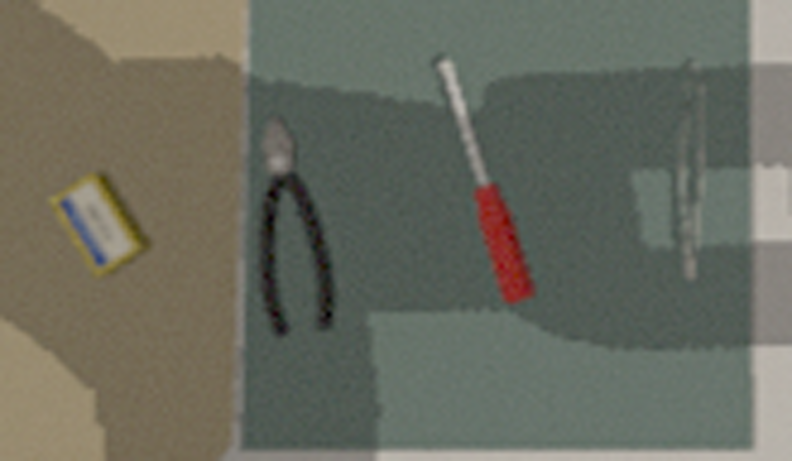

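View pics/b.png

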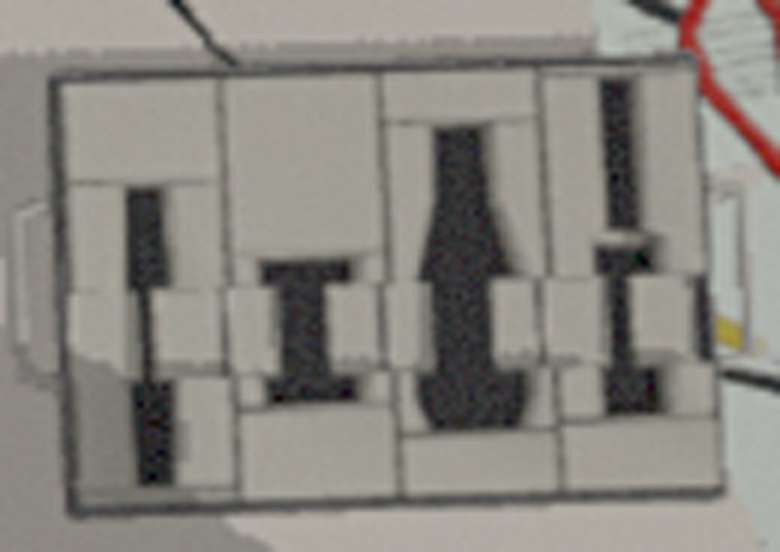

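Inserts left to right (falling y) are tweezers, fuses, cutters and driver. I'll compute positions from these pixels and cross-check them in the side view.

```bash
cat > m.py <<'E'
from h import *
A=lambda u,v,z:ray("top",180+(u+.5)/4.8-.5,215+(v+.5)/4.8-.5,z)
B=lambda u,v,z:ray("top",365+(u+.5)/6-.5,175+(v+.5)/6-.5,z)
G={}
# seams
S=[(B(222,78,.035),B(240,497,.035)),(B(381,72,.035),B(400,492,.035)),(B(543,68,.035),B(562,487,.035))]
ang=[np.arctan2(*(a-b)[[1,0]]) for a,b in S]; th=np.mean(ang); print("tray yaw deg",np.degrees(ang))
ch={"tweezers":(150,289,154,377),"fuses":(310,284,312,370),"cutters":(468,279,472,365),"driver":(630,273,633,358)}
off={"tweezers":(0,-1),"fuses":(0,0),"cutters":(1,0),"driver":(2,0)}
ex=np.array([np.cos(th),np.sin(th)]); ey=np.array([-ex[1],ex[0]])
sy=[np.mean([(p[:2]@ey) for p in s]) for s in S]; print("seam y",sy)
pitch=(sy[0]-sy[2])/2; C={}
for i,n in enumerate(["tweezers","fuses","cutters","driver"]):
    c=ch[n]; x=np.mean([B(c[0],c[1],.035)[:2]@ex,B(c[2],c[3],.035)[:2]@ex]); y=sy[1]+pitch*(1.5-i)
    C[n]=x*ex+y*ey; print("cut",n,C[n].round(4),"x'",x.round(4))
# tools: (point, direction to +y end)
e,t=A(518,300,.011),A(440,62,.011); d=(e-t)/np.linalg.norm(e-t); G["driver"]=(e-.037*d,d,np.linalg.norm(e-t))
e,t=(A(281,331,.0075)+A(326,325,.0075))/2,A(275,120,.0075); d=(e-t)/np.linalg.norm(e-t); G["cutters"]=(e-.040*d,d,np.linalg.norm(e-t))
e,t=A(690,278,.0062),A(689.5,62,.0062); d=(e-t)/np.linalg.norm(e-t); G["tweezers"]=((e+t)/2,d,np.linalg.norm(e-t))
im=cv2.imread("pics/side0.png"); tm=cv2.imread("pics/top0.png")
def cen(im,x0,x1,y0,y1):
    h=cv2.cvtColor(im[y0:y1,x0:x1],cv2.COLOR_BGR2HSV); return h
e=np.array([A(*p,.024) for p in[(50,200),(100,172),(150,243),(103,276)]])
d=(e[3]-e[0])+(e[2]-e[1]); d/=np.linalg.norm(d)
G["fuses"]=(A(101,224,.013),d,0)
for n,(p,d,l) in G.items(): print(n,p.round(4),"dir deg",np.degrees(np.arctan2(d[1],d[0])).round(1),"len",round(l,4))
E
cat > ck.py <<'E'
from m import *
s=im.copy(); k=4; x0,y0,x1,y1=270,205,410,355
s=cv2.resize(s[y0:y1,x0:x1],None,fx=k,fy=k,interpolation=cv2.INTER_CUBIC)
L={"driver":(.037,-.105),"cutters":(.04,-.084),"tweezers":(.062,-.062),"fuses":(.026,-.026)}
for n,(p,d,l) in G.items():
    for q in(0,)+L[n]:
        u,v=proj("side",p+d*q); cv2.drawMarker(s,(int((u-x0+.5)*k),int((v-y0+.5)*k)),(255,0,255),0,12,1)
cv2.imwrite("pics/c.png",s)
E
python3 ck.py
```

```text
tray yaw deg [1.27115289 1.05140357 0.70319139]
seam y [np.float64(-0.20495854818692769), np.float64(-0.2757364768124884), np.float64(-0.34744433699023863)]
cut tweezers [ 0.5173 -0.1598] x' 0.5144
cut fuses [ 0.5197 -0.231 ] x' 0.5156
cut cutters [ 0.5217 -0.3022] x' 0.5163
cut driver [ 0.5244 -0.3734] x' 0.5178
driver [0.426  0.1277 0.011 ] dir deg -161.3 len 0.1421
cutters [0.4144 0.2444 0.0075] dir deg -171.2 len 0.1192
tweezers [0.464  0.0185 0.0062] dir deg 180.0 len 0.1225
fuses [0.434  0.3537 0.013 ] dir deg -143.6 len 0
```

View pics/c.png

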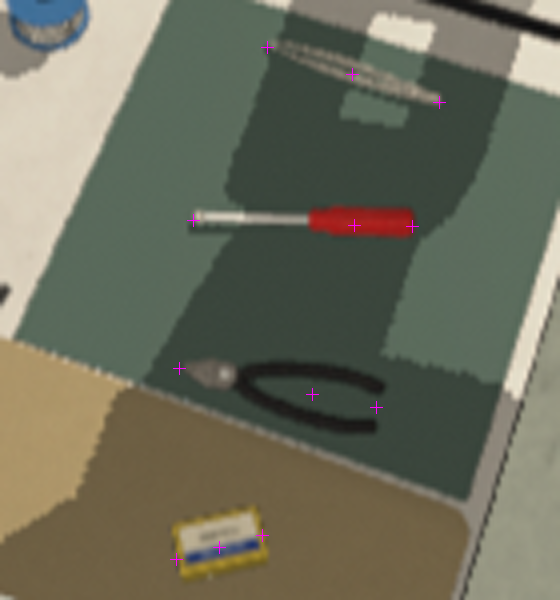

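The side view agrees: all markers lie on the tools to within about 2 mm, with the cutters about 2 mm further towards the handles. Next I need a move-planning helper, then the first approach, to the tweezers.

```bash
cat > d.py <<'E'
# usage: d.py x y z phi : turn (deg) and then shifts in cm along tool axes at the final yaw
import sys; from h import *
def pose():
    s=env.read_state(); w,x,y,z=s["orientation"]; R=Rotation.from_quat([x,y,z,w]).as_matrix()
    return s,R,np.degrees(np.arctan2(R[1,0],R[0,0]))
if __name__=="__main__":
    s,R,phi=pose(); x,y,z,f=map(float,sys.argv[1:]); D=np.array([x,y])-s["ee_pos"][:2]; a=np.radians(f)
    print("t",round(s["time"],2),"pos",s["ee_pos"].round(4),"phi",phi.round(2),"tilt",np.degrees(np.arccos(-R[2,2])).round(2),"gap",round(s["finger_gap"],4),"F",round(s["grip_force"],1),s["ft_force"].round(1))
    print("turn",round(phi-f,2),"then x %.2f y %.2f z %.2f cm"%tuple(100*np.array([D@[np.cos(a),np.sin(a)],D@[np.sin(a),-np.cos(a)],s["ee_pos"][2]-z])))
E
python3 -m inch '[[-1,0,0,1,6.4],[-1,0,0,1,6.5],[-1,0,0,1,6.5],[-1,1.7,-3.5,0.8,0],[-1,1.7,-3.5,0.8,0],[-1,1.7,-3.5,0.8,0],[-1,1.7,-3.5,0.8,0],[-1,1.7,-3.5,0.8,0],[-1,1.7,-3.5,0.8,0],[-1,1.7,-3.5,0.8,0],[-1,1.7,-3.5,0.8,0],[-1,1.7,-3.5,0.8,0],[-1,1.7,-3.5,0.8,0],[-1,1.7,-3.5,0.8,0],[-1,1.7,-3.5,0.8,0],[-1,1.7,-3.5,0.8,0],[-1,1.7,-3.5,0.8,0],[-1,1.7,-3.5,0.8,0],[-1,0,0,0,0]]' 20
python3 d.py 0.464 0.0185 0.021 0
```

```text
time: 1.68
ee_pos: [0.4464, -0.012, 0.1043]
orientation: [-0.001, 1.0, 0.003, -0.001]
ft_force: [-0.2, 0.8, 0.4]
finger_gap: 0.0878
grip_force: 0.0
t 1.68 pos [ 0.4464 -0.012   0.1043] phi 0.29 tilt 0.16 gap 0.0878 F 0.0 [-0.2  0.8  0.4]
turn 0.29 then x 1.76 y -3.05 z 8.33 cm
```

```bash
python3 -m inch '[[-1,0.9,-1.5,0,0.3],[-1,0.86,-1.55,0,0],[-1,0,0,2.5,0],[-1,0,0,2.5,0],[-1,0,0,2,0],[-1,0,0,1.3,0],[-1,0,0,0,0],[-1,0,0,0,0]]'
python3 d.py 0.464 0.0185 0.021 0
python3 - <<'E'
from h import *
a=env.read_camera("side")[195:275,290:410]; cv2.imwrite("pics/d.png",cv2.resize(a,None,fx=5,fy=5,interpolation=cv2.INTER_CUBIC))
E
```

```text
time: 2.35
ee_pos: [0.463, 0.0125, 0.0221]
orientation: [-0.0, 1.0, -0.003, -0.001]
ft_force: [-0.1, -0.5, -0.2]
finger_gap: 0.0886
grip_force: 0.0
t 2.35 pos [0.463  0.0125 0.0221] phi -0.36 tilt 0.11 gap 0.0886 F 0.0 [-0.1 -0.5 -0.2]
turn -0.36 then x 0.10 y -0.60 z 0.11 cm
```

View pics/d.png

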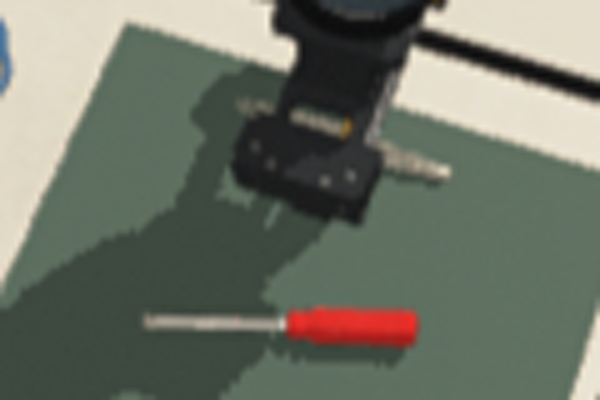

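The fingers straddle the tweezers, with the tweezers about at their middle. I'll centre and close.

```bash
python3 -m inch '[[-1,0.1,-0.6,0.1,-0.3],[-1,0,0,0,0],[1,0,0,0,0],[1,0,0,0,0],[1,0,0,0,0],[1,0,0,0,0],[1,0,0,0,0],[1,0,0,0,0],[1,0,0,0,0],[1,0,0,0,0],[1,0,0,0,0],[1,0,0,0,0]]' 20
python3 d.py 0.5173 -0.1598 0.12 1
```

```text
time: 3.4
ee_pos: [0.4647, 0.0187, 0.0217]
orientation: [-0.0, 1.0, -0.0, -0.0]
ft_force: [0.2, 0.1, -0.2]
finger_gap: 0.0234
grip_force: 0.0
t 3.4 pos [0.4647 0.0187 0.0217] phi -0.05 tilt 0.01 gap 0.0234 F 0.0 [ 0.2  0.1 -0.2]
turn -1.05 then x 4.95 y 17.94 z -9.83 cm
```

Still closing; close further, then lift.

```bash
python3 -m inch '[[1,0,0,0,0],[1,0,0,0,0],[1,0,0,0,0],[1,0,0,0,0],[1,0,0,0,0],[1,0,0,-1,0],[1,0,0,-3,0],[1,0,0,-3,0],[1,0,0,-3,0],[1,0,0,0,-1],[1,0,0,0,0],[1,0,0,0,0]]' 20
python3 d.py 0.5173 -0.1598 0.12 1
```

```text
time: 4.4
ee_pos: [0.4645, 0.0188, 0.1217]
orientation: [0.0, 1.0, 0.008, 0.0]
ft_force: [-0.3, -0.5, -1.3]
finger_gap: 0.0107
grip_force: 20.0
t 4.4 pos [0.4645 0.0188 0.1217] phi 0.95 tilt 0.01 gap 0.0107 F 20.0 [-0.3 -0.5 -1.3]
turn -0.05 then x 4.97 y 17.95 z 0.17 cm
```

```bash
python3 -m inch '[[1,1,3.6,0,0],[1,1,3.6,0,0],[1,1,3.6,0,0],[1,1,3.6,0,0],[1,0.95,3.55,0,0],[1,0,0,2,0],[1,0,0,2.3,0],[1,0,0,0,0],[1,0,0,0,0]]'
python3 d.py 0.5173 -0.1598 0.0475 1
python3 - <<'E'
from h import *
f=lambda n,x0,x1,y0,y1,k:cv2.resize(env.read_camera(n)[y0:y1,x0:x1],None,fx=k,fy=k,interpolation=cv2.INTER_CUBIC)
cv2.imwrite("pics/e.png",np.hstack([f("top",350,490,170,270,2.8),f("side",315,415,85,185,2.8)]))
E
```

```text
time: 5.15
ee_pos: [0.515, -0.1588, 0.0762]
orientation: [-0.002, 1.0, 0.008, -0.003]
ft_force: [-0.3, 0.3, -0.8]
finger_gap: 0.0103
grip_force: 20.0
t 5.15 pos [ 0.515  -0.1588  0.0762] phi 0.93 tilt 0.38 gap 0.0103 F 20.0 [-0.3  0.3 -0.8]
turn -0.07 then x 0.23 y 0.10 z 2.87 cm
```

View pics/e.png

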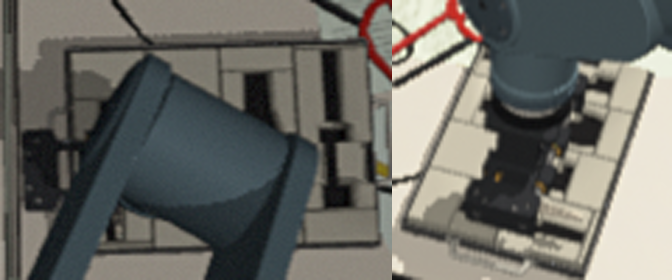

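The arm hides the slot in the top view. I'll cross-check the tray estimate in the initial side image.

```bash
cat > ck2.py <<'E'
from m import *
k=6; x0,y0,x1,y1=318,92,412,188
s=cv2.resize(im[y0:y1,x0:x1],None,fx=k,fy=k,interpolation=cv2.INTER_CUBIC)
for n,c in C.items():
    for a,b in [(.02,.034),(.02,-.034),(-.02,.034),(-.02,-.034),(0,0)]:
        q=c+a*ex+b*ey; u,v=proj("side",[*q,.035]); cv2.drawMarker(s,(int((u-x0+.5)*k),int((v-y0+.5)*k)),(255,0,255) if a else (0,200,0),0,10,1)
cv2.imwrite("pics/f.png",s)
E
python3 ck2.py >/dev/null
```

```text
(no output)
```

View pics/f.png

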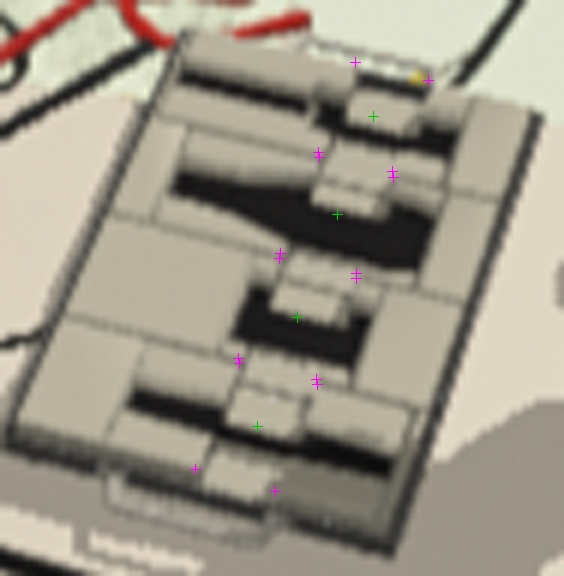

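The seams match and the side view suggests the channels lie 1–2 mm nearer the robot, so I'll aim at x ≈ 0.516. Descending gently with a force check.

```bash
python3 -m inch '[[1,0.1,0.1,0.5,0],[1,0,0,0.5,0],[1,0,0,0.5,0],[1,0,0,0.5,0],[1,0,0,0.4,0],[1,0,0,0.3,0],[1,0,0,0,0],[1,0,0,0,0]]'
python3 d.py 0.516 -0.1598 0.0475 1
```

```text
time: 5.92
ee_pos: [0.5181, -0.1608, 0.0515]
orientation: [-0.0, 1.0, 0.008, -0.0]
ft_force: [-0.0, -0.3, 0.1]
finger_gap: 0.0108
grip_force: 20.0
t 5.92 pos [ 0.5181 -0.1608  0.0515] phi 0.95 tilt 0.03 gap 0.0108 F 20.0 [-0.  -0.3  0.1]
turn -0.05 then x -0.21 y -0.11 z 0.40 cm
```

```bash
python3 -m inch '[[1,-0.15,-0.1,0,0],[1,0,0,0.2,0],[1,0,0,0.15,0],[1,0,0,0,0],[1,0,0,0,0]]'
python3 d.py 0.516 -0.1598 0.0477 1
```

```text
time: 6.33
ee_pos: [0.5167, -0.1599, 0.0481]
orientation: [-0.0, 1.0, 0.008, -0.0]
ft_force: [0.6, -0.3, 0.2]
finger_gap: 0.0109
grip_force: 20.0
t 6.33 pos [ 0.5167 -0.1599  0.0481] phi 0.95 tilt 0.01 gap 0.0109 F 20.0 [ 0.6 -0.3  0.2]
turn -0.05 then x -0.07 y -0.01 z 0.04 cm
```

```bash
python3 -m inch '[[0.3,0,0,0,0],[0.3,0,0,0,0],[0.3,0,0,0,0],[0.3,0,0,0,0],[0.3,0,0,-1,0],[0.3,0,0,-2.5,0],[-1,0,0,-3,0],[-1,-1,-4,-0.5,0],[-1,-1,-4,0,0],[-1,-1,-4,0,0],[-1,0,0,0,-7],[-1,0,0,0,-7],[-1,0,0,0,-7],[-1,0,0,0,-7],[-1,0,0,0,-7.1],[-1,0,0,0,0]]'
python3 d.py 0.434 0.3537 0.06 36.4
python3 - <<'E'
from h import *
a=env.read_camera("top")[170:270,360:500]; cv2.imwrite("pics/g.png",cv2.resize(a,None,fx=5,fy=5,interpolation=cv2.INTER_CUBIC))
E
```

```text
time: 7.67
ee_pos: [0.4849, -0.0404, 0.119]
orientation: [0.0, 0.95, 0.312, 0.0]
ft_force: [-0.6, -0.5, 0.3]
finger_gap: 0.088
grip_force: 0.0
t 7.67 pos [ 0.4849 -0.0404  0.119 ] phi 36.33 tilt 0.05 gap 0.088 F 0.0 [-0.6 -0.5  0.3]
turn -0.07 then x 19.29 y -34.74 z 5.90 cm
```

View pics/g.png

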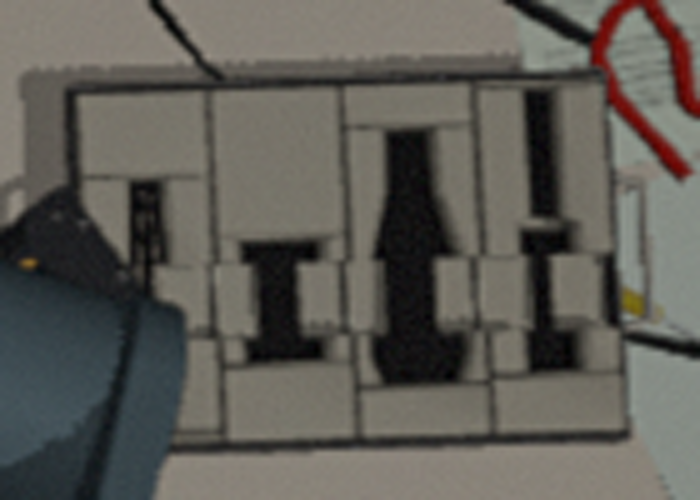

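The tweezers lie in their slot, pointed end at about (147,200). On to the box.

```bash
python3 -m inch '[[-1,1.9,-3.5,0,0],[-1,1.9,-3.5,0,0],[-1,1.9,-3.5,0,0],[-1,1.9,-3.5,0,0],[-1,1.9,-3.5,0,0],[-1,1.9,-3.5,0,0],[-1,1.9,-3.5,0,0],[-1,1.9,-3.5,0,0],[-1,1.9,-3.4,1.5,0],[-1,2.0,-3.3,2,0],[-1,0,0,2,0],[-1,0,0,0,0],[-1,0,0,0,0],[-1,0,0,0,0]]'
python3 d.py 0.434 0.3537 0.021 36.4
python3 - <<'E'
from h import *
a=env.read_camera("side")[290:390,260:400]; cv2.imwrite("pics/i.png",cv2.resize(a,None,fx=4,fy=4,interpolation=cv2.INTER_CUBIC))
E
```

```text
time: 8.88
ee_pos: [0.4356, 0.3503, 0.0649]
orientation: [0.0, 0.951, 0.308, 0.0]
ft_force: [0.3, 0.3, 0.4]
finger_gap: 0.0883
grip_force: 0.0
t 8.88 pos [0.4356 0.3503 0.0649] phi 35.91 tilt 0.02 gap 0.0883 F 0.0 [0.3 0.3 0.4]
turn -0.49 then x 0.08 y -0.37 z 4.39 cm
```

View pics/i.png

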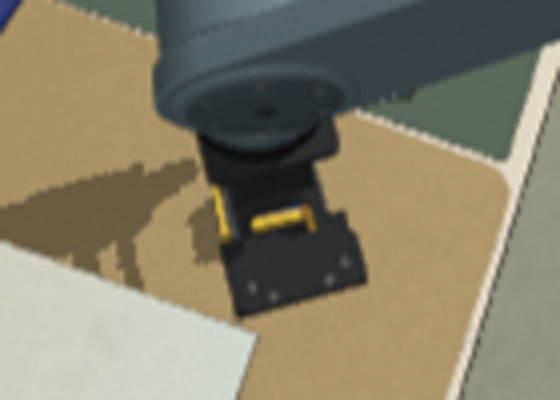

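The box sits between the open fingers, yellow at (280,218). Descend and grip.

```bash
python3 -m inch '[[-1,0.1,-0.35,0,-0.5],[-1,0,0,1.5,0],[-1,0,0,1.5,0],[-1,0,0,1.3,0],[1,0,0,0,0],[1,0,0,0,0],[1,0,0,0,0],[1,0,0,0,0],[1,0,0,0,0],[1,0,0,0,0],[1,0,0,0,0],[1,0,0,0,0],[1,0,0,0,0],[1,0,0,0,0],[1,0,0,0,0],[1,0,0,0,0]]' 25
python3 d.py 0.434 0.3537 0.021 36.4
```

```text
time: 10.27
ee_pos: [0.4339, 0.3543, 0.0212]
orientation: [-0.0, 0.95, 0.314, 0.0]
ft_force: [0.2, 0.5, 1.5]
finger_gap: 0.0301
grip_force: 25.0
t 10.27 pos [0.4339 0.3543 0.0212] phi 36.56 tilt 0.01 gap 0.0301 F 25.0 [0.2 0.5 1.5]
turn 0.16 then x -0.02 y 0.06 z 0.02 cm
```

```bash
python3 -m inch '[[1,0,0,-2,0],[1,0,0,-3,0],[1,0,0,-3,7.1],[1,0,0,-2,7.1],[1,0,0,0,7.1],[1,0,0,0,7.1],[1,0,0,0,7.1],[1,0.5,3.9,0,0],[1,0.5,3.9,0,0],[1,0.5,3.9,0,0],[1,0.5,3.9,0,0],[1,0.5,3.9,0,0],[1,0.5,3.9,0,0],[1,0.5,3.9,0,0],[1,0.5,3.9,0,0],[1,0.5,3.9,0,0],[1,0.5,3.9,0,0],[1,0.5,3.9,0,0],[1,0,0,0,0],[1,0,0,0,0]]'
python3 d.py 0.518 -0.231 0.055 1
```

```text
time: 11.93
ee_pos: [0.4968, -0.0756, 0.1211]
orientation: [-0.0, 1.0, 0.007, 0.0]
ft_force: [-0.1, 0.7, -0.7]
finger_gap: 0.0298
grip_force: 25.0
t 11.93 pos [ 0.4968 -0.0756  0.1211] phi 0.81 tilt 0.01 gap 0.0298 F 25.0 [-0.1  0.7 -0.7]
turn -0.19 then x 1.85 y 15.57 z 6.61 cm
```

```bash
python3 -m inch '[[1,0.5,3.9,0,-0.2],[1,0.5,3.9,0,0],[1,0.45,3.9,0,0],[1,0.4,3.85,0,0],[1,0,0,2.5,0],[1,0,0,2,0],[1,0,0,1.5,0],[1,0,0,0,0],[1,0,0,0,0],[1,0,0,0,0]]'
python3 d.py 0.518 -0.231 0.0435 1
```

```text
time: 12.77
ee_pos: [0.5191, -0.2279, 0.0619]
orientation: [0.0, 1.0, 0.012, 0.0]
ft_force: [0.7, -0.1, -0.2]
finger_gap: 0.0301
grip_force: 25.0
t 12.77 pos [ 0.5191 -0.2279  0.0619] phi 1.34 tilt 0.04 gap 0.0301 F 25.0 [ 0.7 -0.1 -0.2]
turn 0.34 then x -0.12 y 0.31 z 1.84 cm
```

```bash
python3 -m inch '[[1,-0.1,0.3,0,0.3],[1,0,0,0.6,0],[1,0,0,0.6,0],[1,0,0,0.4,0],[1,0,0,0.2,0],[1,0,0,0,0],[1,0,0,0,0]]'
python3 d.py 0.518 -0.231 0.0432 1
```

```text
time: 13.35
ee_pos: [0.5174, -0.2317, 0.043]
orientation: [-0.0, 1.0, 0.008, -0.0]
ft_force: [-1.6, 1.1, 2.0]
finger_gap: 0.0299
grip_force: 25.0
t 13.35 pos [ 0.5174 -0.2317  0.043 ] phi 0.95 tilt 0.03 gap 0.0299 F 25.0 [-1.6  1.1  2. ]
turn -0.05 then x 0.07 y -0.07 z -0.02 cm
```

```bash
python3 -m inch '[[0.05,0,0,0,0],[0.05,0,0,0,0],[0.05,0,0,0,0],[0.05,0,0,-1,0],[0.05,0,0,-2.5,0],[-1,0,0,-3.5,-3.8],[-1,0,0,-1,-4],[-1,-0.26,-4.05,0,0],[-1,-0.26,-4.05,0,0],[-1,-0.26,-4.05,0,0],[-1,-0.26,-4.05,0,0],[-1,-0.26,-4.05,0,0],[-1,-0.26,-4.05,0,0],[-1,-0.26,-4.05,0,0],[-1,-0.26,-4.05,0,0],[-1,-0.26,-4.05,0,0],[-1,-0.26,-4.05,0,0],[-1,0,0,0,0],[-1,0,0,0,0]]'
python3 d.py 0.412 0.244 0.021 8.8
python3 - <<'E'
from h import *
a=env.read_camera("top")[170:270,360:500]; cv2.imwrite("pics/j.png",cv2.resize(a,None,fx=4,fy=4,interpolation=cv2.INTER_CUBIC))
E
```

```text
time: 14.93
ee_pos: [0.4296, 0.1665, 0.1237]
orientation: [0.0, 0.997, 0.079, 0.0]
ft_force: [-0.2, 0.3, 0.9]
finger_gap: 0.0879
grip_force: 0.0
t 14.93 pos [0.4296 0.1665 0.1237] phi 9.05 tilt 0.05 gap 0.0879 F 0.0 [-0.2  0.3  0.9]
turn 0.25 then x -0.55 y -7.92 z 10.27 cm
```

View pics/j.png

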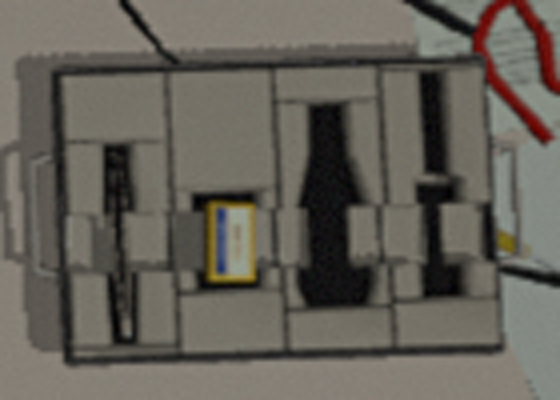

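The tweezers and box are both well seated, the box centred at about (232,242). Next, the cutters.

```bash
python3 -m inch '[[-1,-0.25,-4,0,0.2],[-1,-0.3,-3.9,0,0],[-1,0,0,2,0],[-1,0,0,2.5,0],[-1,0,0,2,0],[-1,0,0,1,0],[-1,0,0,0,0],[-1,0,0,0,0],[-1,0,0,0,0]]'
python3 d.py 0.412 0.244 0.021 8.8
```

```text
time: 15.73
ee_pos: [0.4142, 0.2414, 0.0492]
orientation: [-0.0, 0.997, 0.074, 0.001]
ft_force: [0.0, -0.6, -0.1]
finger_gap: 0.0879
grip_force: 0.0
t 15.73 pos [0.4142 0.2414 0.0492] phi 8.47 tilt 0.1 gap 0.0879 F 0.0 [ 0.  -0.6 -0.1]
turn -0.33 then x -0.18 y -0.29 z 2.82 cm
```

```bash
python3 -m inch '[[-1,-0.15,-0.3,0,-0.3],[-1,0,0,1,0],[-1,0,0,1,0],[-1,0,0,0.75,0],[-1,0,0,0,0],[1,0,0,0,0],[1,0,0,0,0],[1,0,0,0,0],[1,0,0,0,0],[1,0,0,0,0],[1,0,0,0,0],[1,0,0,0,0],[1,0,0,0,0],[1,0,0,0,0],[1,0,0,0,0]]' 25
python3 d.py 0.412 0.244 0.021 8.8
```

```text
time: 16.98
ee_pos: [0.4109, 0.2446, 0.0206]
orientation: [0.0, 0.997, 0.077, 0.0]
ft_force: [0.4, -0.1, -0.4]
finger_gap: 0.0391
grip_force: 25.0
t 16.98 pos [0.4109 0.2446 0.0206] phi 8.85 tilt 0.0 gap 0.0391 F 25.0 [ 0.4 -0.1 -0.4]
turn 0.05 then x 0.10 y 0.07 z -0.04 cm
```

```bash
python3 -m inch '[[1,0,0,-1.5,0],[1,0,0,-3,0],[1,0,0,-3,4],[1,0,0,-2.5,3.9],[1,0.7,3.9,0,0],[1,0.7,3.9,0,0],[1,0.7,3.9,0,0],[1,0.7,3.9,0,0],[1,0.7,3.9,0,0],[1,0.7,3.9,0,0],[1,0.7,3.9,0,0],[1,0.7,3.9,0,0],[1,0.7,3.9,0,0],[1,0.7,3.9,0,0],[1,0.7,3.9,0,0],[1,0.7,3.9,0,0],[1,0,0,0,0],[1,0,0,0,0]]'
python3 d.py 0.519 -0.3022 0.07 1
```

```text
time: 18.48
ee_pos: [0.5026, -0.2239, 0.1203]
orientation: [-0.0, 1.0, 0.007, 0.0]
ft_force: [-0.6, 1.2, -1.4]
finger_gap: 0.0388
grip_force: 25.0
t 18.48 pos [ 0.5026 -0.2239  0.1203] phi 0.76 tilt 0.01 gap 0.0388 F 25.0 [-0.6  1.2 -1.4]
turn -0.24 then x 1.50 y 7.86 z 5.03 cm
```

```bash
python3 -m inch '[[1,0.75,3.9,0,-0.2],[1,0.75,3.95,0,0],[1,0,0,2.5,0],[1,0,0,2.5,0],[1,0,0,0.9,0],[1,0,0,0,0],[1,0,0,0,0],[1,0,0,0,0]]'
python3 d.py 0.519 -0.3022 0.0446 1
```

```text
time: 19.15
ee_pos: [0.5199, -0.2997, 0.0629]
orientation: [0.0, 1.0, 0.011, 0.001]
ft_force: [0.3, 0.2, 0.1]
finger_gap: 0.0387
grip_force: 25.0
t 19.15 pos [ 0.5199 -0.2997  0.0629] phi 1.22 tilt 0.09 gap 0.0387 F 25.0 [0.3 0.2 0.1]
turn 0.22 then x -0.10 y 0.25 z 1.83 cm
```

```bash
python3 -m inch '[[1,-0.1,0.2,0.2,0.2],[1,0,0,0.4,0],[1,0,0,0.4,0],[1,0,0,0.3,0],[1,0,0,0.2,0],[1,0,0,0.1,0],[1,0,0,0,0],[1,0,0,0,0]]'
python3 d.py 0.519 -0.3022 0.0446 1
```

```text
time: 19.82
ee_pos: [0.5182, -0.3022, 0.0455]
orientation: [-0.0, 1.0, 0.008, -0.0]
ft_force: [-0.9, 0.0, -0.9]
finger_gap: 0.0389
grip_force: 25.0
t 19.82 pos [ 0.5182 -0.3022  0.0455] phi 0.95 tilt 0.01 gap 0.0389 F 25.0 [-0.9  0.  -0.9]
turn -0.05 then x 0.08 y 0.00 z 0.09 cm
```

```bash
python3 -m inch '[[1,0,0,0.1,0],[-0.2,0,0,0,0],[-0.2,0,0,0,0],[-0.2,0,0,0,0],[-0.2,0,0,0,0],[-0.2,0,0,-1,0],[-0.2,0,0,-3,0],[-1,0,0,-3.5,-5.9],[-1,0,0,0,-5.9],[-1,0,0,0,-5.9],[-1,0.45,-3.95,0,0],[-1,0.45,-3.95,0,0],[-1,0.45,-3.95,0,0],[-1,0.45,-3.95,0,0],[-1,0.45,-3.95,0,0],[-1,0.45,-3.95,0,0],[-1,0.45,-3.95,0,0],[-1,0.45,-3.95,0,0],[-1,0.45,-3.95,0,0],[-1,0.45,-3.95,0,0]]'
python3 -m inch '[[-1,0,0,0,0],[-1,0,0,0,0]]'
python3 d.py 0.426 0.1277 0.021 18.7
python3 - <<'E'
from h import *
a=env.read_camera("top")[170:270,360:500]; cv2.imwrite("pics/k.png",cv2.resize(a,None,fx=4,fy=4,interpolation=cv2.INTER_CUBIC))
E
```

```text
time: 21.48
ee_pos: [0.4341, 0.0881, 0.1206]
orientation: [0.0, 0.987, 0.162, 0.001]
ft_force: [0.5, 1.1, 0.1]
finger_gap: 0.0879
grip_force: 0.0
time: 21.65
ee_pos: [0.4341, 0.0883, 0.1203]
orientation: [0.0, 0.986, 0.165, 0.0]
ft_force: [0.7, 0.2, -0.1]
finger_gap: 0.0877
grip_force: 0.0
t 21.65 pos [0.4341 0.0883 0.1203] phi 18.94 tilt 0.06 gap 0.0877 F 0.0 [ 0.7  0.2 -0.1]
turn 0.24 then x 0.49 y -3.99 z 9.93 cm
```

View pics/k.png

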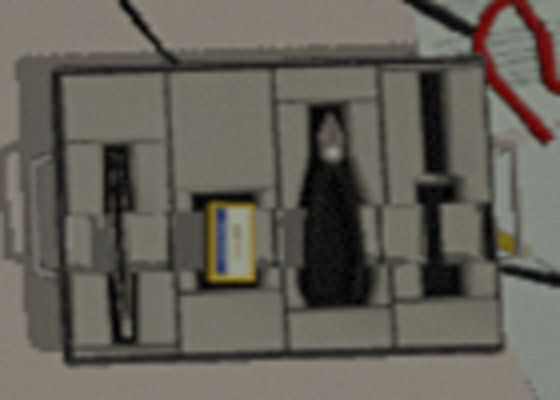

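The cutters are seated, jaws to +x at (331,135). Now the driver.

```bash
python3 -m inch '[[-1,0.5,-3.95,0,0.2],[-1,0,0,2.5,0],[-1,0,0,3,0],[-1,0,0,2,0],[-1,0,0,0,0],[-1,0,0,0,0],[-1,0,0,0,0]]'
python3 d.py 0.426 0.1277 0.021 18.7
```

```text
time: 22.28
ee_pos: [0.4279, 0.1245, 0.0457]
orientation: [0.0, 0.987, 0.159, 0.001]
ft_force: [0.6, -0.3, 0.6]
finger_gap: 0.0887
grip_force: 0.0
t 22.28 pos [0.4279 0.1245 0.0457] phi 18.35 tilt 0.08 gap 0.0887 F 0.0 [ 0.6 -0.3  0.6]
turn -0.35 then x -0.08 y -0.36 z 2.47 cm
```

```bash
python3 -m inch '[[-1,-0.1,-0.35,0,-0.3],[-1,0,0,1,0],[-1,0,0,0.9,0],[-1,0,0,0.5,0],[1,0,0,0,0],[1,0,0,0,0],[1,0,0,0,0],[1,0,0,0,0],[1,0,0,0,0],[1,0,0,0,0],[1,0,0,0,0],[1,0,0,0,0],[1,0,0,0,0],[1,0,0,0,0],[1,0,0,0,0],[1,0,0,0,0],[1,0,0,0,0],[1,0,0,0,0]]' 30
python3 d.py 0.426 0.1277 0.021 18.7
```

```text
time: 23.78
ee_pos: [0.4246, 0.1285, 0.0206]
orientation: [0.0, 0.987, 0.163, 0.0]
ft_force: [-0.0, 0.6, 0.9]
finger_gap: 0.0174
grip_force: 30.0
t 23.78 pos [0.4246 0.1285 0.0206] phi 18.76 tilt 0.01 gap 0.0174 F 30.0 [-0.   0.6  0.9]
turn 0.06 then x 0.10 y 0.12 z -0.04 cm
```

```bash
python3 -m inch '[[1,0,0,-1.5,0],[1,0,0,-3,0],[1,0,0,-3,5.9],[1,0,0,-2.5,5.9],[1,0,0,0,6],[1,0.68,3.87,0,0],[1,0.68,3.87,0,0],[1,0.68,3.87,0,0],[1,0.68,3.87,0,0],[1,0.68,3.87,0,0],[1,0.68,3.87,0,0],[1,0.68,3.87,0,0],[1,0.68,3.87,0,0],[1,0.68,3.87,0,0],[1,0.68,3.87,0,0],[1,0.68,3.87,0,0],[1,0.68,3.87,0,0],[1,0,0,0,0],[1,0,0,0,0],[1,0,0,0,0]]'
python3 d.py 0.5215 -0.3734 0.065 1
```

```text
time: 25.45
ee_pos: [0.5132, -0.3336, 0.1197]
orientation: [-0.001, 1.0, 0.008, -0.001]
ft_force: [0.2, 0.9, -1.0]
finger_gap: 0.018
grip_force: 30.0
t 25.45 pos [ 0.5132 -0.3336  0.1197] phi 0.93 tilt 0.13 gap 0.018 F 30.0 [ 0.2  0.9 -1. ]
turn -0.07 then x 0.76 y 3.99 z 5.47 cm
```

```bash
python3 -m inch '[[1,0.35,2,0,0],[1,0.4,2,0,0],[1,0,0,2.5,0],[1,0,0,2,0],[1,0,0,1,0],[1,0,0,0,0],[1,0,0,0,0],[1,0,0,0,0]]'
python3 d.py 0.5215 -0.3734 0.0416 1
```

```text
time: 26.12
ee_pos: [0.5228, -0.3741, 0.0668]
orientation: [0.001, 1.0, 0.009, 0.001]
ft_force: [0.5, 0.4, -1.0]
finger_gap: 0.0174
grip_force: 30.0
t 26.12 pos [ 0.5228 -0.3741  0.0668] phi 1.01 tilt 0.08 gap 0.0174 F 30.0 [ 0.5  0.4 -1. ]
turn 0.01 then x -0.12 y -0.07 z 2.52 cm
```

```bash
python3 -m inch '[[1,-0.1,-0.05,0.6,0],[1,0,0,0.5,0],[1,0,0,0.4,0],[1,0,0,0.3,0],[1,0,0,0.3,0],[1,0,0,0.2,0],[1,0,0,0,0],[1,0,0,0,0]]'
python3 d.py 0.5215 -0.3734 0.0416 1
```

```text
time: 26.78
ee_pos: [0.5209, -0.3739, 0.0424]
orientation: [-0.0, 1.0, 0.008, -0.0]
ft_force: [-0.6, 0.2, 0.1]
finger_gap: 0.0173
grip_force: 30.0
t 26.78 pos [ 0.5209 -0.3739  0.0424] phi 0.95 tilt 0.02 gap 0.0173 F 30.0 [-0.6  0.2  0.1]
turn -0.05 then x 0.06 y -0.05 z 0.08 cm
```

Free of contact; lower by 0.8 mm, release, lift, retreat and look.

```bash
python3 -m inch '[[1,0,0,0.08,0],[1,0,0,0,0],[0.3,0,0,0,0],[0.3,0,0,0,0],[0.3,0,0,0,0],[0.3,0,0,0,0],[0.3,0,0,-1,0],[0.3,0,0,-3,0],[0.3,0,0,-4,0],[0.3,-2,-3.5,-1,0],[0.3,-2,-3.5,0,0],[0.3,-1,-4,0,0],[0.3,0,-4,0,0],[0.3,0,-4,0,0],[0.3,0,-4,0,0],[0.3,0,-4,0,0],[0.3,0,-4,0,0],[0.3,0,-4,0,0],[0.3,0,0,0,0]]'
python3 - <<'E'
from h import *
f=lambda n,x0,x1,y0,y1,k:cv2.resize(env.read_camera(n)[y0:y1,x0:x1],None,fx=k,fy=k,interpolation=cv2.INTER_CUBIC)
cv2.imwrite("pics/l.png",np.hstack([f("top",365,495,170,265,3.5),f("side",318,413,90,185,3.5)]))
cv2.imwrite("pics/top9.png",env.read_camera("top"))
for u,v in[(313,171),(378,135)]: 
    a=cv2.imread("pics/top0.png")[v-22:v+23,u-15:u+16].astype(int); b=cv2.imread("pics/top9.png")[v-22:v+23,u-15:u+16].astype(int); print(np.abs(a-b).mean())
E
```

```text
time: 28.37
ee_pos: [0.4641, -0.0188, 0.1323]
orientation: [-0.001, 1.0, 0.011, -0.0]
ft_force: [-0.1, 0.4, 0.1]
finger_gap: 0.0309
grip_force: 0.0
2.0676224611708482
2.0934289127837515
```

View pics/l.png

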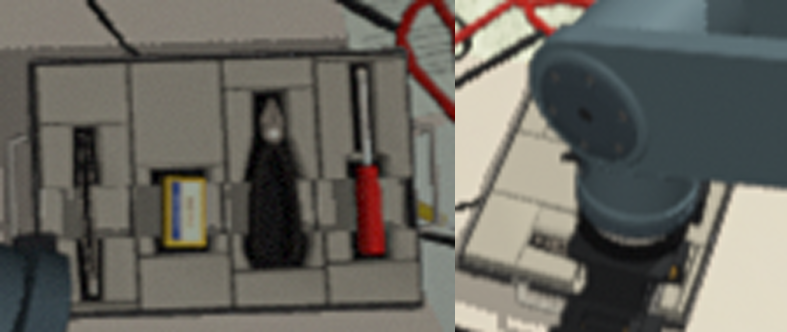

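All four tools lie in their cut-outs, with the driver handle at about (369,210). The reel and bottle are unchanged, and the arm is clear.

```bash
python3 -c "
from bench import env
print(env.job_done())"
```

```text
the job is handed in; nothing more can be done
None
```

I handed the job in at about 28 s on the robot's clock: the last camera picture shows the tweezers, fuse box, cutters and screwdriver each in its own cut-out, with the reel and bottle unmoved. The hand-in call returned no verdict.

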